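Set out the parts pots by size

ROBOT

A 6-joint arm with a two-finger parallel gripper is mounted at the origin on the work surface. World frame = base frame: x ahead of the robot, y to its left, z up, the work surface at z = 0. Lengths are in m, angles in degrees, forces in N, time in s.
With the tool pointing down it reaches from about 0.4 to 0.825 m from the base axis. Payload 7 kg.
Tool frame: the origin (TCP) lies at the very end of the fingers, on their centre line; the grasp point (between the pads) lies 19 mm behind it; z points along the fingers, y is the direction in which the jaws open and shut (so a half turn about z gives the same grasp; the last joint's range is limited). The gripper opens to 88 mm and grips with 3 to 60 N. Pads are 19 mm wide; open, the fingers measure 130 mm over their backs; the gripper's body (78 mm by 193 mm) begins 47 mm behind the grasp point.
Start: joints at [-50.415, 20.546, 0.682, 0, -70.136, -16.507], TCP at [0.265, -0.621, 0.227] pointing down, gripper open.
Joint ranges: [-176.03, 176.03], [-82.01, 121.73], [-58.28, 71.71], [-173.87, 95.51], [-174.79, -0.11], [-173.66, 173.66]. Speed limits (degrees/s): [136.94, 136.94, 172.46, 180, 180, 180].

INTERFACE

Orientations are given as [roll, pitch, yaw] about the fixed x, y, z axes, in that order (R = Rz(yaw) Ry(pitch) Rx(roll)).
In Python, from plant import ctrl gives the robot as it stands.
- The arm moves only by the tool move_arm, never from a script. Its argument "increments" is a list of rows, each a list of 2 entries, a list of its own where there are three numbers: the shift along the world's x, y, z in mm, then the turn about the world's z in rad. A call has exactly 8 rows; each row shifts and turns the pose as measured when the row begins; what a row does not reach is not made up. A row lasts 1/10 s, in which the tool goes at most 50 mm and 8.59 degrees, less where a joint would pass 70% of its speed; a pose out of reach is approached as far as the arm can. A call with a gripper value outside its range is refused whole. "jaw" is the gripper command: -1 is shut, 1 is fully open, values between are in proportion, set as the call begins (left out, the last holds). The fingers move at their own pace and stop on an object; the grip force is fixed at half the most. Time passes only in rows, so rows that do not move let the fingers close, or fill a call up. It gives the time, the measured TCP pose, the force and the opening at its end, in the units of the state.
- ctrl.get_obs(): the state, without advancing time (a new reading comes with each control period).
- ctrl.snapshot(name): name is "scene" or "top" or "wrist"; returns a dict with "color" (400x640x3 uint8, red, green, blue), "fx", "fy", "cx", "cy" (pixels), "R" (3x3) and "t" (3): a world point X has camera coordinates R X + t. Camera axes: x right, y down, z forward; pixel columns grow to the right and rows downward; lengths in m; the calibration is good to about 2 mm. A picture is of the moment at which its call begins. There is no depth.
- ctrl.close_job(): hands the job in, once; it reports no verdict.
The state is a dict: "clock": time; "joint_pos": joint angles; "qvel": joint speeds; "tau": joint torques, N m; "tool_pos": TCP position; "orientation": TCP orientation; "force": force on the tool from outside, world axes, zero at the start; "moment": the same for the moment, N m; "opening": finger opening in m.
Only numpy, scipy, OpenCV 4.12 (cv2) and the standard library are available. Lean on these libraries where they do the work, as an engineer would, in place of code of your own. Each camera call takes 0.05 s, during which the arm holds its last target.

TASK

Set out the four empty parts pots on the aluminium rail ready for stripping a circuit board: one pot centred on each mark, upright and let go, in order of size, with the smallest at the end that has the red block and the largest at the other end. The white pot is nested in the blue one: lift it out without pulling the blue one up with it. Leave the circuit board where it lies.

Things in the scene. Friction and masses are not known exactly. Their poses are not given: they have to be found in the camera images.
- pot_s_mid (a point): smallest parts pot, yellow, empty, round, open-topped, 40 mm tall. Upper 20 mm: rim band, 39 mm outside diameter; body below it 32 mm, bore 26 mm. Point on its axis, half-way up (20 mm above its underside); z up along the axis.
- pot_m_mid (a point): second smallest parts pot, white, empty, round, open-topped, 46 mm tall. Upper 20 mm: rim band, 48 mm outside diameter; body below it 41 mm, bore 35 mm. Point on its axis, half-way up (23 mm above its underside); z up along the axis. Starts nested in the blue pot's bore (1.5 mm play all round), rim band resting on the blue rim: only the band shows, 52 to 72 mm above the bench; its underside is at 26 mm.
- pot_l_mid (a point): second largest parts pot, blue, empty, round, open-topped, 52 mm tall. Upper 20 mm: rim band, 57 mm outside diameter; body below it 50 mm, bore 44 mm. Point on its axis, half-way up (26 mm above its underside); z up along the axis. At the start it stands on the bench with the white pot in it.
- pot_xl_mid (a point): largest parts pot, orange, empty, round, open-topped, 58 mm tall. Upper 20 mm: rim band, 66 mm outside diameter; body below it 59 mm, bore 53 mm. Point on its axis, half-way up (29 mm above its underside); z up along the axis.
- mark_a: round mark on the aluminium rail: white disc, black edge and centre dot, 72 mm across, flush with the rail's top, which is 6 mm above the bench. Origin at its centre. The four marks a, b, c, d follow one another in that order in a straight row, 95 mm apart; a is at one end.
- mark_b: round mark on the aluminium rail: white disc, black edge and centre dot, 72 mm across, flush with the rail's top, which is 6 mm above the bench. Origin at its centre. The four marks a, b, c, d follow one another in that order in a straight row, 95 mm apart; b is next to a.
- mark_c: round mark on the aluminium rail: white disc, black edge and centre dot, 72 mm across, flush with the rail's top, which is 6 mm above the bench. Origin at its centre. The four marks a, b, c, d follow one another in that order in a straight row, 95 mm apart; c is between b and d.
- mark_d: round mark on the aluminium rail: white disc, black edge and centre dot, 72 mm across, flush with the rail's top, which is 6 mm above the bench. Origin at its centre. The four marks a, b, c, d follow one another in that order in a straight row, 95 mm apart; d is at the other end.
- red_block: red block fixed across one end of the rail (a grey one is at the other end), 80 x 24 mm, its top 18 mm above the bench, 62.5 mm beyond the centre of the end mark next to it, which is a or d as it happens. Origin at the centre of its underside.
- board_mid (a point): circuit board on a light wooden base, 100 x 140 mm, with components up to 30 mm tall, lying loose on the bench at the robot's left; to be left alone. The point is at the centre of the base.
Things that resemble listed ones, but are neither listed nor needed, are in the scene too. What is shaped like the part that bears pot_m_mid but brown or pink is not meant.

How it is judged (in metres and radians):
At the end, for the whole second after the job is handed in: Each pot's axis is within 12 mm of the centre of its mark, smallest on the mark next to the red block and then in order of size; every pot stands upright (within 0.1 rad) on the rail (height within 5 mm), at rest and let go (((horizontal distance between red_block and mark_a below 0.1 m and horizontal distance between pot_s_mid and mark_a below 0.012 m and horizontal distance between pot_m_mid and mark_b below 0.012 m and horizontal distance between pot_l_mid and mark_c below 0.012 m and horizontal distance between pot_xl_mid and mark_d below 0.012 m) or (horizontal distance between red_block and mark_d below 0.1 m and horizontal distance between pot_s_mid and mark_d below 0.012 m and horizontal distance between pot_m_mid and mark_c below 0.012 m and horizontal distance between pot_l_mid and mark_b below 0.012 m and horizontal distance between pot_xl_mid and mark_a below 0.012 m)) and angle between each of pot_s_mid, pot_m_mid, pot_l_mid, pot_xl_mid's own z axis and vertical below 0.1 rad and height (world z) of pot_s_mid between 0.021 and 0.031 m and linear speed of each of pot_s, pot_m, pot_l, pot_xl below 0.02 m/s and height (world z) of pot_m_mid between 0.024 and 0.034 m and height (world z) of pot_l_mid between 0.027 and 0.037 m and height (world z) of pot_xl_mid between 0.03 and 0.04 m); the robot touches nothing.
It fails at once if the blue pot was pulled up with the white one still nested in it (height (world z) of pot_l_mid above 0.038 m and horizontal distance between pot_m_mid and pot_l_mid below 0.01 m and z of pot_m_mid in the frame of pot_l between 0.03 and 0.057 m).
It fails at once if the circuit board was pushed more than 30 mm (distance of board_mid from where it was at the start of the episode above 0.03 m).
It also fails if it takes over 102 s, if anything falls off the work surface, if the arm or the gripper's body presses on something with over 40 N, if the wrist force passes 120 N, or if a joint passes its speed limit or range.

## Working session

There is one attempt and no reset: what is moved stays moved. The work goes in short steps, Python scripts to look and compute and a tool call to move; the robot and the scene stay as the last step left them, time stands still between calls to the robot, and variables do not carry over. Pictures are saved under pics/ and viewed, and the job is handed in when it is done.

Besides the shell and the picture viewer there is one more tool, called after "Emit:" by a JSON object that holds its "op" and its "data". move_arm: Moves the arm, as the interface text tells. Its arguments: {"type":"object","properties":{"increments":{"type":"array","items":{"type":"array"}},"jaw":{"type":"number"}},"required":["increments"]}

```bash
ls; mkdir -p pics
python3 - <<'E'
from plant import ctrl
import cv2
print(ctrl.get_obs())
for n in("scene","top"):
    s=ctrl.snapshot(n);cv2.imwrite(f"pics/{n}0.png",s["color"][:,:,::-1]);print(n,s["fx"],s["R"],s["t"])
E
```

```text
pics
{'clock': 0.0, 'joint_pos': array([-5.04129193e+01,  2.05881749e+01,  6.34554320e-01, -2.03876046e-02,
       -7.01353477e+01, -1.65039517e+01]), 'qvel': array([ 0.04363457,  0.0079158 , -0.06080329,  0.00090932, -0.09608018,
        0.05035845]), 'tau': array([ 4.52547274e-04, -5.82719135e+01,  2.93052649e+01,  6.99710011e+00,
        6.86355546e-03, -1.64143175e-04]), 'tool_pos': array([ 0.26440232, -0.62053638,  0.22566457]), 'orientation': array([ 1.79909252e+02, -6.90035459e-03, -1.56923808e+02]), 'force': array([-0.57221882,  0.21949516, -0.24262302]), 'moment': array([-0.02239461, -0.04402529, -0.01248511]), 'opening': 0.08749417950735591}
scene 436.16315782500897 [[ 0.88829607  0.45905521  0.01408568]
 [ 0.32141005 -0.59945268 -0.73304302]
 [-0.32806352  0.65568651 -0.68003642]] [-0.5252518  -0.04941804  1.10342199]
top 384.8203993673609 [[-0.00346062 -0.99991831  0.01230403]
 [-0.99615179  0.00236951 -0.08761272]
 [ 0.0875764  -0.01255987 -0.99607862]] [0.09863387 0.52641837 1.02251942]
```

View pics/scene0.png

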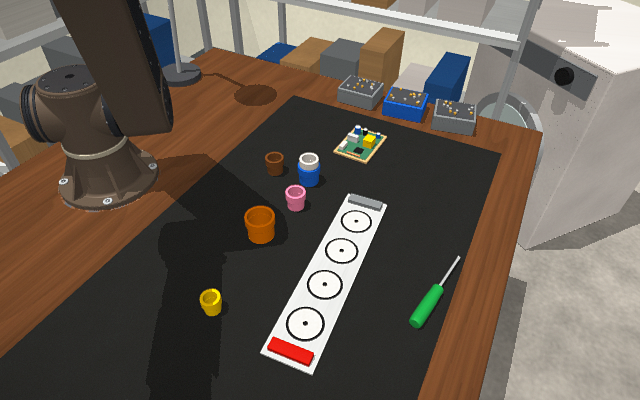

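View pics/top0.png

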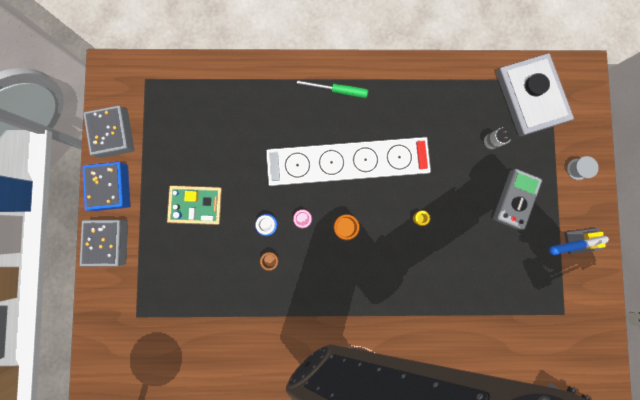

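```bash
cat > h.py <<'E'
from plant import ctrl
import cv2,numpy as np
from scipy.optimize import least_squares
def ray(s,uv,z):
    uv=np.asarray(uv,float).reshape(-1,2)
    d=np.c_[(uv[:,0]-s["cx"])/s["fx"],(uv[:,1]-s["cy"])/s["fy"],np.ones(len(uv))]@s["R"]
    c=-s["R"].T@s["t"]
    return (c+d*((z-c[2])/d[:,2])[:,None])[:,:2]
def proj(s,X):
    p=s["R"]@np.asarray(X)+s["t"];return np.array([s["fx"]*p[0]/p[2]+s["cx"],s["fy"]*p[1]/p[2]+s["cy"]])
HS={"yellow":((20,150,60),(34,255,255)),"orange":((5,170,60),(17,255,255)),"blue":((100,130,40),(125,255,255))}
def pot(s,mask,z,r):
    """outer rim circle, known radius at z top, using the half away from camera"""
    cs,_=cv2.findContours(mask,cv2.RETR_EXTERNAL,cv2.CHAIN_APPROX_NONE)
    c=cv2.convexHull(max(cs,key=cv2.contourArea)).reshape(-1,2)+0.0
    P=ray(s,c,z);cam=(-s["R"].T@s["t"])[:2]
    m=P.mean(0)
    for _ in range(4):
        u=(m-cam)/np.linalg.norm(m-cam)
        Q=P[(P-m)@u>-0.2*r]
        m=least_squares(lambda q:np.hypot(*(Q-q).T)-r,m,loss="soft_l1",f_scale=.001).x
    return m,np.sqrt(np.mean((np.hypot(*(Q-m).T)-r)**2)),len(Q)
def crop(s,uv,w,name,k=5):
    u,v=map(int,uv);im=s["color"][max(0,v-w):v+w,max(0,u-w):u+w,::-1]
    cv2.imwrite(name,cv2.resize(im,None,fx=k,fy=k,interpolation=cv2.INTER_NEAREST))
E
python3 - <<'E'
from h import *
for n in("top","scene"):
    s=ctrl.snapshot(n);h=cv2.cvtColor(s["color"],cv2.COLOR_RGB2HSV);g=h[:,:,2]
    print(n,"cam",-s["R"].T@s["t"])
    dots=[]
    c0=[(297,165),(331,162),(365,160),(399,157)] if n=="top" else [(356,221),(341,251),(324,285),(305,323)]
    for u,v in c0:
        w=6;sub=g[v-w:v+w+1,u-w:u+w+1].astype(float);wt=np.clip(150-sub,0,None)
        yy,xx=np.mgrid[v-w:v+w+1,u-w:u+w+1];p=((xx*wt).sum()/wt.sum(),(yy*wt).sum()/wt.sum());dots.append(ray(s,p,.006)[0])
    print("marks",np.round(dots,4).tolist(),[round(np.hypot(*(dots[i+1]-dots[i])),4) for i in range(3)])
    rect={"top":dict(yellow=(405,200,440,235),orange=(325,205,370,250),wb=(245,205,287,245)),"scene":dict(yellow=(190,280,235,325),orange=(235,195,285,250),wb=(290,145,330,195))}[n]
    H=dict(yellow=(.04,.0195),orange=(.058,.033))
    for k,(u0,v0,u1,v1) in rect.items():
        win=np.zeros(g.shape,np.uint8);win[v0:v1,u0:u1]=255
        if k=="wb":
            if n=="top":
              for nm,m in(("blue52",cv2.inRange(h,(100,130,40),(125,255,255))),):
                print(nm,pot(s,m&win,.052,.0285))
            m=cv2.inRange(h,(0,0,100),(180,90,255))&win;print("white",pot(s,m,.072,.024))
        else:
            print(k,pot(s,cv2.inRange(h,*HS[k])&win,*H[k]))
    crop(s,((rect["wb"][0]+rect["wb"][2])/2,(rect["wb"][1]+rect["wb"][3])/2),50,f"pics/wb_{n}.png")
E
```

```text
top cam [0.43518536 0.11022117 1.06341708]
marks [[0.6117, 0.1481], [0.6196, 0.0534], [0.6267, -0.0414], [0.634, -0.1361]] [np.float64(0.095), np.float64(0.0951), np.float64(0.0949)]
yellow (array([ 0.46346174, -0.18722826]), np.float64(0.0005743889904452416), 8)
orange (array([0.43947054, 0.01827257]), np.float64(0.00026309965694616856), 11)
blue52 (array([0.44623122, 0.22888785]), np.float64(0.0004021595502077068), 4)
white (array([0.4462086 , 0.23015585]), np.float64(0.0005332723063907303), 9)
scene cam [ 0.84445506 -0.51200312  0.72154011]
marks [[0.6104, 0.1494], [0.6177, 0.0544], [0.6255, -0.0406], [0.6329, -0.1354]] [np.float64(0.0953), np.float64(0.0953), np.float64(0.0951)]
yellow (array([ 0.46245297, -0.18753986]), np.float64(0.0002887000938061983), 9)
orange (array([0.43891883, 0.0167323 ]), np.float64(0.00044990969641394254), 10)
white (array([0.44517774, 0.22796754]), np.float64(0.00037757664274377467), 10)
```

View pics/wb_top.png

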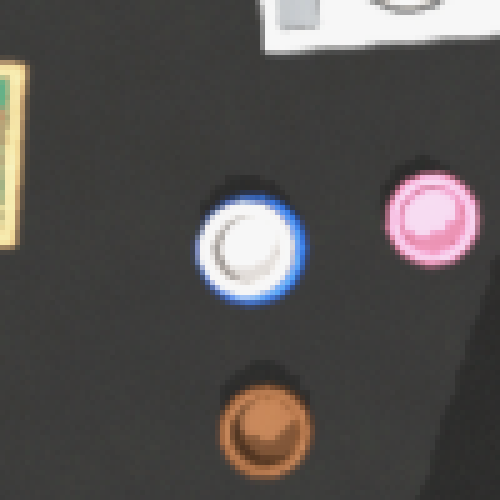

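View pics/wb_scene.png

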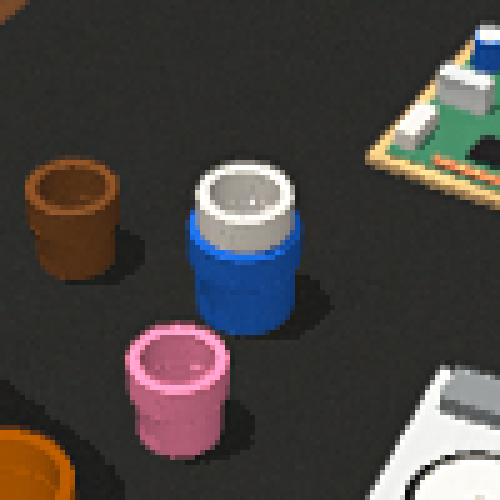

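Emit:
{"op": "move_arm", "data": {"increments": [[[20, 43, -3], 0.146], [[20, 43, -3], 0.146], [[20, 43, -3], 0.146], [[20, 43, -3], 0.146], [[20, 43, -3], 0.146], [[20, 43, -3], 0.146], [[20, 43, -3], 0.146], [[20, 43, -3], 0.146]], "jaw": 0.5}}

```text
clock: 1.0
tool_pos: [0.4244, -0.2687, 0.1984]
orientation: [179.8, -0.1, -88.5]
force: [1.4, -0.1, -0.5]
opening: 0.0657
```

Emit:
{"op": "move_arm", "data": {"increments": [[[13, 27, -10], -0.026], [[13, 27, -20], 0], [[13, 27, -20], 0], [[0, 0, -20], 0], [[0, 0, -20], 0], [[0, 0, -20], 0], [[0, 0, 0], 0], [[0, 0, 0], 0]]}}

```text
clock: 1.8
tool_pos: [0.4677, -0.1777, 0.0867]
orientation: [-179.9, -0.1, -89.1]
force: [0.1, 0.2, 0.4]
opening: 0.0656
```

Run:
```python
from h import *
print(ctrl.get_obs()["tool_pos"],ctrl.get_obs()["orientation"])
for n in("scene","wrist"):
    s=ctrl.snapshot(n);cv2.imwrite(f"pics/{n}1.png",s["color"][:,:,::-1])
```

```text
[ 0.46765267 -0.17770923  0.08671782] [-1.79870273e+02 -1.13896027e-01 -8.91011470e+01]
```

View pics/wrist1.png

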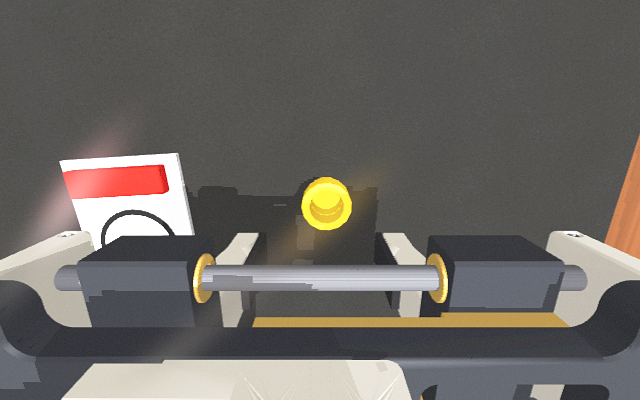

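Emit:
{"op": "move_arm", "data": {"increments": [[[-5, -10, 0], -0.016], [[0, 0, -12], 0], [[0, 0, -15], 0], [[0, 0, -15], 0], [[0, 0, -10], 0], [[0, 0, -5], 0], [[0, 0, 0], 0], [[0, 0, 0], 0]]}}

```text
clock: 2.7
tool_pos: [0.4646, -0.1904, 0.0312]
orientation: [-179.3, -0.1, -90.3]
force: [0.9, -0.1, 1.0]
opening: 0.0658
```

Emit:
{"op": "move_arm", "data": {"increments": [[[-1, 2, -4], 0], [[0, 1, -4], 0], [[0, 0, -2], 0], [[0, 0, 0], 0], [[0, 0, 0], 0], [[0, 0, 0], 0], [[0, 0, 0], 0], [[0, 0, 0], 0]]}}

```text
clock: 3.5
tool_pos: [0.4649, -0.187, 0.0219]
orientation: [-179.1, -0.1, -90.2]
force: [0.5, -0.3, -0.1]
opening: 0.0654
```

Emit:
{"op": "move_arm", "data": {"increments": [[[0, 0, 0], 0], [[0, 0, 0], 0], [[0, 0, 0], 0], [[0, 0, 0], 0], [[0, 0, 0], 0], [[0, 0, 0], 0], [[0, 0, 0], 0], [[0, 0, 0], 0]], "jaw": -1}}

```text
clock: 4.3
tool_pos: [0.4649, -0.1871, 0.0221]
orientation: [-179.1, -0.1, -90.3]
force: [-0.2, 0.5, -0.5]
opening: 0.0372
```

Run:
```python
from h import *
print(ctrl.get_obs()["opening"])
s=ctrl.snapshot("scene");crop(s,proj(s,[.463,-.187,.03]),60,"pics/g1.png")
```

```text
0.03716322968144964
```

View pics/g1.png

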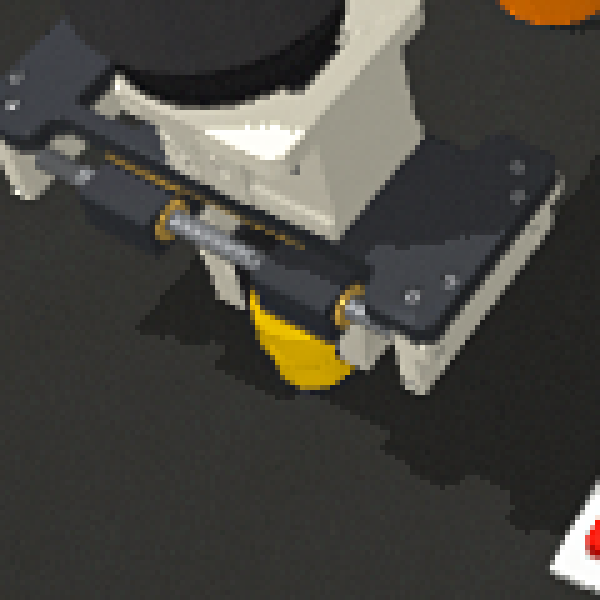

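Emit:
{"op": "move_arm", "data": {"increments": [[[0, 0, 10], 0], [[0, 0, 20], 0], [[10, 5, 20], 0], [[30, 9, 10], 0], [[40, 12, 0], 0], [[40, 12, 0], 0], [[30, 9, 0], 0], [[10, 4, 0], 0]]}}

```text
clock: 5.15
tool_pos: [0.6281, -0.1347, 0.091]
orientation: [-179.0, -0.1, -90.4]
force: [-0.1, -0.6, -1.4]
opening: 0.0371
```

Emit:
{"op": "move_arm", "data": {"increments": [[[0, 0, 0], 0], [[0, 0, 0], 0], [[0, 0, 0], 0], [[0, 0, -10], 0], [[0, 0, -10], 0], [[0, 0, -5], 0], [[0, 0, 0], 0], [[0, 0, 0], 0]]}}

```text
clock: 5.95
tool_pos: [0.6235, -0.1358, 0.064]
orientation: [-179.2, -0.1, -90.5]
force: [-0.3, 0.2, -1.0]
opening: 0.0371
```

Run:
```python
from h import *
s=ctrl.snapshot("scene");crop(s,(305,323),70,"pics/g2.png")
s=ctrl.snapshot("top");crop(s,(399,157),60,"pics/g2t.png")
```

```text
(no output)
```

View pics/g2.png

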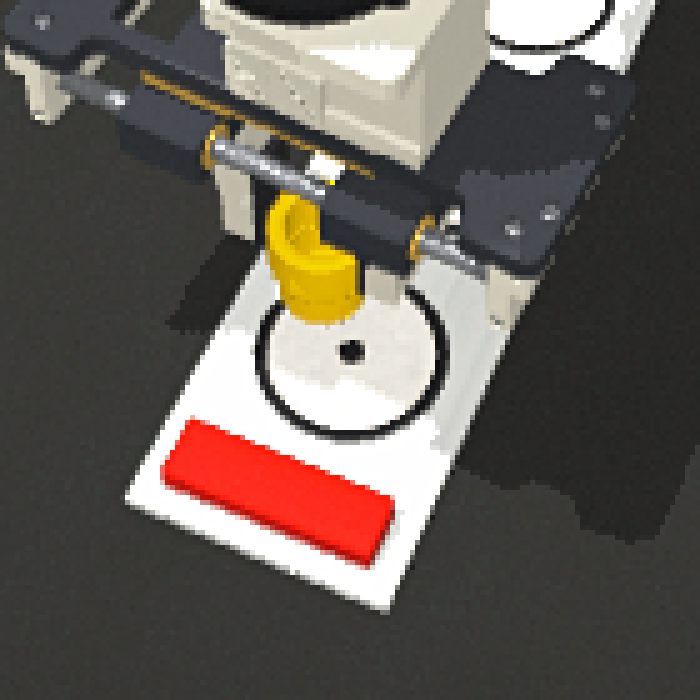

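```bash
cat >> h.py <<'E'
def base(s,mask,z,r):
    """bottom circle from the lowest image points (side facing camera)"""
    ys,xs=np.nonzero(mask);pts=[]
    lab,l,st,_=cv2.connectedComponentsWithStats(mask);k=1+np.argmax(st[1:,4]);m=l==k
    for u in range(st[k,0],st[k,0]+st[k,2]):
        v=np.nonzero(m[:,u])[0].max();pts.append((u,v+.5))
    P=ray(s,pts,z);cam=(-s["R"].T@s["t"])[:2]
    c=P.mean(0)
    n=len(P);Q=P[n//4:n-n//4]
    u=(c-cam)/np.linalg.norm(c-cam);c=Q[np.argmin((Q-cam)@u)]+u*r
    c=least_squares(lambda q:np.hypot(*(Q-q).T)-r,c,loss="soft_l1",f_scale=.001).x
    return c,np.sqrt(np.mean((np.hypot(*(Q-c).T)-r)**2)),n
E
python3 - <<'E'
from h import *
o=ctrl.get_obs();print(o["tool_pos"])
s=ctrl.snapshot("scene");h=cv2.cvtColor(s["color"],cv2.COLOR_RGB2HSV)
m=cv2.inRange(h,*HS["yellow"]);m[:,:270]=0;m[:250]=0;m[340:]=0;m[:,345:]=0
print(base(s,m,o["tool_pos"][2]-.0221,.016))
E
```

```text
[ 0.62372915 -0.1357094   0.06428457]
(array([ 0.62314037, -0.13537819]), np.float64(0.0005630833637564572), 20)
```

Emit:
{"op": "move_arm", "data": {"increments": [[[5, 0, 0], 0], [[5, 0, -5], 0], [[0, 0, -10], 0], [[0, 0, -10], 0], [[0, 0, -5], 0], [[0, 0, 0], 0], [[0, 0, 0], 0], [[0, 0, 0], 0]]}}

```text
clock: 6.9
tool_pos: [0.6348, -0.1356, 0.0313]
orientation: [-179.2, -0.1, -90.4]
force: [0.1, -0.6, -0.3]
opening: 0.0371
```

Emit:
{"op": "move_arm", "data": {"increments": [[[-1, 0, -1], 0], [[0, 0, -1], 0], [[0, 0, -1], 0], [[0, 0, 0], 0], [[0, 0, 0], 0], [[0, 0, 0], 0], [[0, 0, 0], 0], [[0, 0, 0], 0]]}}

```text
clock: 7.7
tool_pos: [0.6345, -0.1355, 0.0294]
orientation: [-179.0, -0.1, -90.4]
force: [0.4, -0.6, 0.3]
opening: 0.0374
```

Emit:
{"op": "move_arm", "data": {"increments": [[[0, 0, 0], 0], [[0, 0, 0], 0], [[0, 0, 0], 0], [[0, 0, 0], 0], [[0, 0, 0], 0], [[0, 0, 0], 0], [[0, 0, 0], 0], [[0, 0, 0], 0]], "jaw": 0.5}}

```text
clock: 8.5
tool_pos: [0.6347, -0.1356, 0.0297]
orientation: [-179.0, -0.1, -90.4]
force: [-0.2, 0.1, -0.0]
opening: 0.0656
```

Emit:
{"op": "move_arm", "data": {"increments": [[[0, 0, 15], 0], [[0, 0, 30], 0], [[0, 0, 30], 0], [[-10, 20, 20], 0], [[-20, 40, 10], 0], [[-22, 42, 0], 0], [[-22, 42, 0], 0], [[-22, 42, 0], 0]]}}

```text
clock: 9.3
tool_pos: [0.5383, 0.0511, 0.1463]
orientation: [-178.7, -0.0, -90.9]
force: [0.9, 1.4, 0.1]
opening: 0.0657
```

Run:
```python
from h import *
o=ctrl.get_obs();print(o["tool_pos"],o["orientation"])
s=ctrl.snapshot("scene");h=cv2.cvtColor(s["color"],cv2.COLOR_RGB2HSV)
m=cv2.inRange(h,*HS["yellow"]);m[:,:280]=0;m[:280]=0;m[360:]=0;m[:,340:]=0
print(base(s,m,.006,.016),pot(s,m,.046,.0195))
s=ctrl.snapshot("wrist");cv2.imwrite("pics/w2.png",s["color"][:,:,::-1])
```

```text
[0.53834954 0.05105723 0.14625378] [-1.78663993e+02 -3.45476955e-02 -9.08509942e+01]
(array([ 0.63301899, -0.13488107]), np.float64(0.0005464900901538901), 22) (array([ 0.63438397, -0.13832906]), np.float64(0.00044608224387519016), 8)
```

Emit:
{"op": "move_arm", "data": {"increments": [[[-20, 38, -5], 0.015], [[-20, 38, -5], 0], [[-15, 30, -5], 0], [[-10, 20, -5], 0], [[-5, 10, -5], 0], [[0, 0, 0], 0], [[0, 0, 0], 0], [[0, 0, 0], 0]]}}

```text
clock: 10.2
tool_pos: [0.4677, 0.1946, 0.1292]
orientation: [-178.1, 0.3, -89.5]
force: [-0.1, -0.6, 0.0]
opening: 0.0656
```

Run:
```python
from h import *
s=ctrl.snapshot("wrist");cv2.imwrite("pics/w3.png",s["color"][:,:,::-1])
o=ctrl.get_obs();print(o["tool_pos"],o["orientation"])
```

```text
[0.46779239 0.19452286 0.12921592] [-178.10192755    0.31113422  -89.56516219]
```

View pics/w3.png

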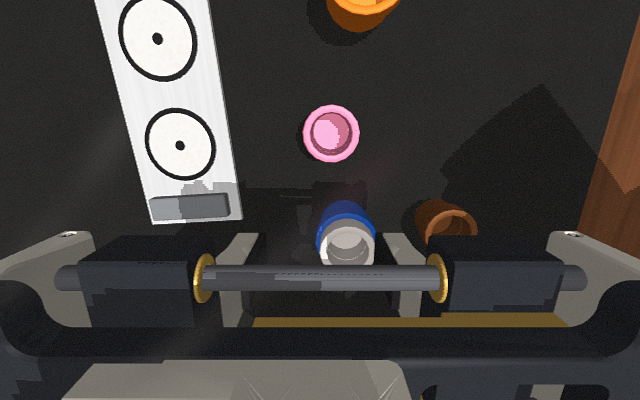

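Emit:
{"op": "move_arm", "data": {"increments": [[[-7, 11, 0], 0], [[-7, 11, 0], 0], [[-6, 10, -5], 0], [[0, 0, -10], 0], [[0, 0, -10], 0], [[0, 0, -10], 0], [[0, 0, 0], 0], [[0, 0, 0], 0]]}}

```text
clock: 11.05
tool_pos: [0.4462, 0.2274, 0.0905]
orientation: [-178.2, 0.2, -89.7]
force: [0.4, -0.1, 0.1]
opening: 0.0656
```

Run:
```python
from h import *
s=ctrl.snapshot("wrist");cv2.imwrite("pics/w4.png",s["color"][:,:,::-1])
s=ctrl.snapshot("scene");crop(s,(309,170),60,"pics/s4.png")
o=ctrl.get_obs();print(o["tool_pos"],o["orientation"])
```

```text
[0.44630378 0.22741698 0.09083592] [-178.15405109    0.25938248  -89.72070339]
```

View pics/w4.png

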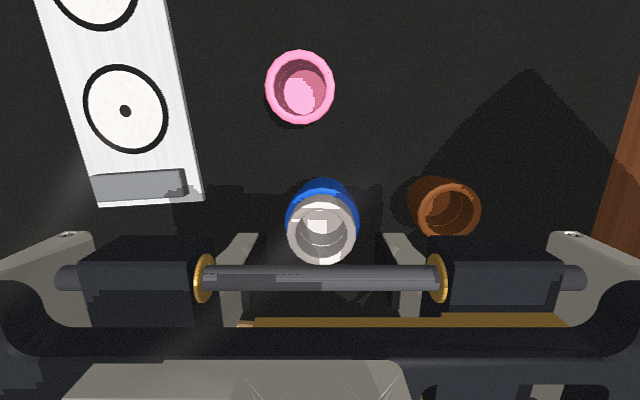

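View pics/s4.png

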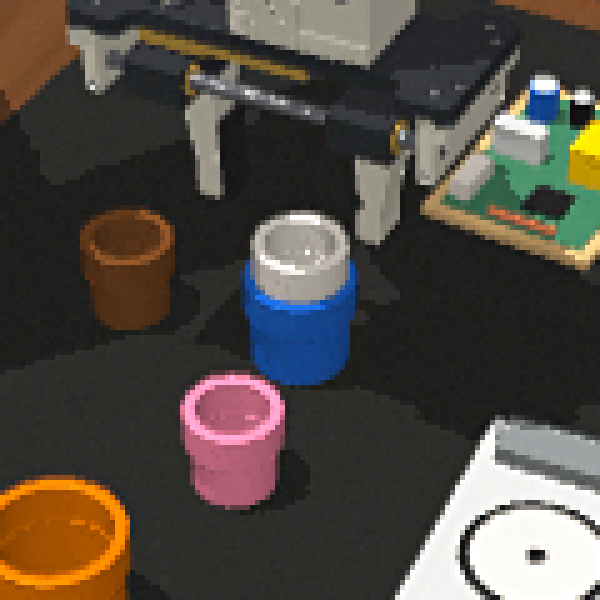

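Emit:
{"op": "move_arm", "data": {"increments": [[[0, 1, -5], 0], [[0, 0, -8], 0], [[0, 0, -8], 0], [[0, 0, -6], 0], [[0, 0, -3], 0], [[0, 0, 0], 0], [[0, 0, 0], 0], [[0, 0, 0], 0]]}}

```text
clock: 11.95
tool_pos: [0.4468, 0.2284, 0.0586]
orientation: [-178.1, 0.3, -89.8]
force: [0.4, 0.4, -0.4]
opening: 0.0659
```

Emit:
{"op": "move_arm", "data": {"increments": [[[-1, 0, -2], 0], [[0, 0, 0], 0], [[0, 0, 0], 0], [[0, 0, 0], 0], [[0, 0, 0], 0], [[0, 0, 0], 0], [[0, 0, 0], 0], [[0, 0, 0], 0]]}}

```text
clock: 12.75
tool_pos: [0.4461, 0.2289, 0.0573]
orientation: [-178.0, 0.4, -89.7]
force: [0.3, -0.2, 0.2]
opening: 0.0655
```

Emit:
{"op": "move_arm", "data": {"increments": [[[0, 0, 0], 0], [[0, 0, 0], 0], [[0, 0, 0], 0], [[0, 0, 0], 0], [[0, 0, 0], 0], [[0, 0, 0], 0], [[0, 0, 0], 0], [[0, 0, 0], 0]], "jaw": -1}}

```text
clock: 13.55
tool_pos: [0.4461, 0.2289, 0.0573]
orientation: [-178.0, 0.4, -89.7]
force: [0.4, -1.2, 0.1]
opening: 0.0476
```

Emit:
{"op": "move_arm", "data": {"increments": [[[0, 0, 2], 0], [[0, 0, 2], 0], [[0, 0, 2], 0], [[0, 0, 2], 0], [[0, 0, 0], 0], [[0, 0, 0], 0], [[0, 0, 0], 0], [[0, 0, 0], 0]]}}

```text
clock: 14.35
tool_pos: [0.446, 0.2288, 0.066]
orientation: [-178.1, 0.4, -89.8]
force: [0.1, 0.0, -1.4]
opening: 0.0475
```

Run:
```python
from h import *
s=ctrl.snapshot("scene");crop(s,(309,170),50,"pics/s5.png")
```

```text
(no output)
```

View pics/s5.png

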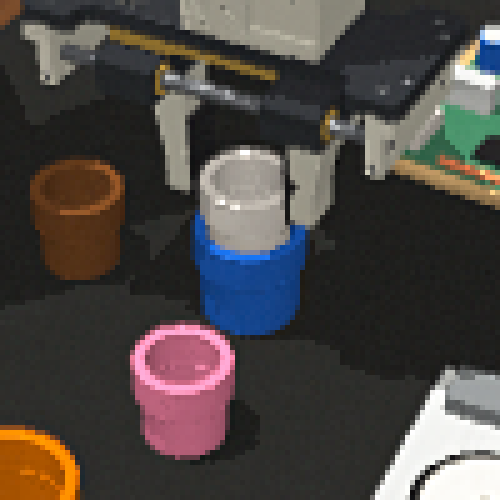

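Emit:
{"op": "move_arm", "data": {"increments": [[[0, 0, 5], 0], [[0, 0, 5], 0], [[0, 0, 5], 0], [[0, 0, 6], 0], [[0, 0, 8], 0], [[0, 0, 8], 0], [[0, 0, 8], 0], [[0, 0, 5], 0]]}}

```text
clock: 15.2
tool_pos: [0.4459, 0.2287, 0.1205]
orientation: [-178.0, 0.4, -89.8]
force: [0.0, -0.8, -1.1]
opening: 0.0473
```

Run:
```python
from h import *
s=ctrl.snapshot("scene");crop(s,(309,170),50,"pics/s6.png")
o=ctrl.get_obs();print(o["tool_pos"],o["orientation"])
```

```text
[0.44625109 0.22897176 0.12122446] [-177.99803555    0.41145464  -89.74099536]
```

View pics/s6.png

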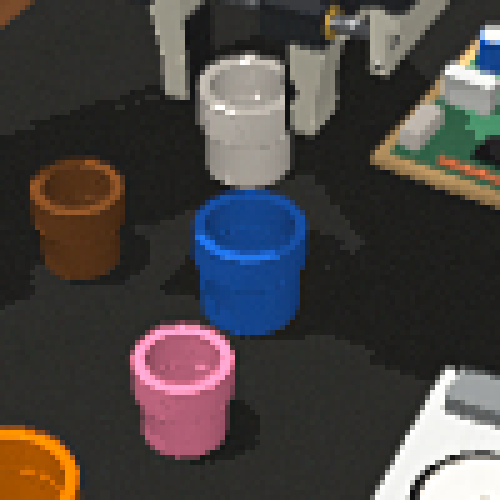

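Emit:
{"op": "move_arm", "data": {"increments": [[[10, -15, 5], 0], [[20, -30, 5], 0], [[28, -42, 0], 0], [[28, -42, 0], 0], [[28, -42, 0], 0], [[28, -42, 0], 0], [[18, -28, 0], 0], [[8, -12, 0], 0]]}}

```text
clock: 16.05
tool_pos: [0.6168, -0.0281, 0.1329]
orientation: [-177.9, 0.5, -89.3]
force: [-0.2, -0.3, -1.2]
opening: 0.0474
```

Emit:
{"op": "move_arm", "data": {"increments": [[[0, 0, 0], 0], [[0, 0, 0], 0], [[0, 0, -5], 0], [[0, 0, -10], 0], [[0, 0, -10], 0], [[0, 0, -5], 0], [[0, 0, 0], 0], [[0, 0, 0], 0]]}}

```text
clock: 16.85
tool_pos: [0.6145, -0.0254, 0.0988]
orientation: [-178.0, 0.5, -89.2]
force: [0.4, -0.5, -0.4]
opening: 0.0474
```

Emit:
{"op": "move_arm", "data": {"increments": [[[4, -5, 0], 0], [[5, -6, -6], 0], [[3, -4, -12], 0], [[0, 0, -12], 0], [[0, 0, -10], 0], [[0, 0, -6], 0], [[0, 0, 0], 0], [[0, 0, 0], 0]]}}

```text
clock: 17.65
tool_pos: [0.6273, -0.0425, 0.0478]
orientation: [-178.1, 0.5, -89.2]
force: [0.4, 0.3, -0.3]
opening: 0.0476
```

Run:
```python
from h import *
s=ctrl.snapshot("scene");crop(s,(324,285),50,"pics/s7.png")
o=ctrl.get_obs();print(o["tool_pos"],o["orientation"])
```

```text
[ 0.62723044 -0.04238702  0.04788041] [-178.09317554    0.52919933  -89.24734183]
```

View pics/s7.png

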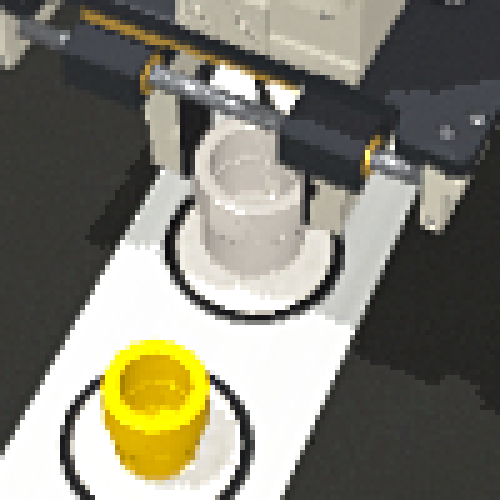

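Yellow stands in its ring; the white pot hangs upright about 10 mm above its ring, roughly centred. Lower and release.

Emit:
{"op": "move_arm", "data": {"increments": [[[-1, 1, -3], 0], [[0, 0, -3], 0], [[0, 0, -2], 0], [[0, 0, -1], 0], [[0, 0, 0], 0], [[0, 0, 0], 0], [[0, 0, 0], 0], [[0, 0, 0], 0]]}}

```text
clock: 18.5
tool_pos: [0.6272, -0.0407, 0.04]
orientation: [-177.9, 0.6, -89.2]
force: [0.3, 0.2, -1.3]
opening: 0.0475
```

Emit:
{"op": "move_arm", "data": {"increments": [[[-1, 0, -1], 0], [[0, 0, -1], 0], [[0, 0, 0], 0], [[0, 0, 0], 0], [[0, 0, 0], 0], [[0, 0, 0], 0], [[0, 0, 0], 0], [[0, 0, 0], 0]]}}

```text
clock: 19.3
tool_pos: [0.6262, -0.0408, 0.0379]
orientation: [-177.9, 0.6, -89.2]
force: [0.7, -0.3, -0.9]
opening: 0.0471
```

Emit:
{"op": "move_arm", "data": {"increments": [[[0, 0, 0], 0], [[0, 0, 0], 0], [[0, 0, 0], 0], [[0, 0, 0], 0], [[0, 0, 0], 0], [[0, 0, 0], 0], [[0, 0, 0], 0], [[0, 0, 0], 0]], "jaw": 0.7}}

```text
clock: 20.1
tool_pos: [0.6266, -0.0407, 0.0384]
orientation: [-177.8, 0.6, -89.2]
force: [0.4, -0.9, 1.1]
opening: 0.0743
```

Emit:
{"op": "move_arm", "data": {"increments": [[[0, 0, 10], 0], [[0, 0, 25], 0], [[0, 0, 25], 0], [[-5, 7, 20], 0], [[-15, 22, 10], 0], [[-28, 40, 0], 0], [[-28, 40, 0], 0], [[-28, 40, 0], 0]]}}

```text
clock: 20.9
tool_pos: [0.5227, 0.1081, 0.1365]
orientation: [-177.6, 0.6, -89.6]
force: [0.5, 1.9, 0.3]
opening: 0.0745
```

Emit:
{"op": "move_arm", "data": {"increments": [[[-27, 40, 0], 0], [[-20, 32, 0], 0], [[-12, 20, 0], 0], [[-5, 10, 0], 0], [[0, 0, -5], 0], [[0, 0, -5], 0], [[0, 0, -5], 0], [[0, 0, 0], 0]]}}

```text
clock: 21.7
tool_pos: [0.4547, 0.2167, 0.1262]
orientation: [-177.3, 0.9, -89.3]
force: [-0.6, -0.2, 0.2]
opening: 0.0746
```

Run:
```python
from h import *
s=ctrl.snapshot("scene");cv2.imwrite("pics/s8.png",s["color"][:,:,::-1])
h=cv2.cvtColor(s["color"],cv2.COLOR_RGB2HSV)
m=cv2.inRange(h,*HS["blue"]);m[:,:285]=0;m[:130]=0;m[200:]=0;m[:,335:]=0
print("scene",pot(s,m,.052,.0285),base(s,m,0,.025))
s=ctrl.snapshot("top");h=cv2.cvtColor(s["color"],cv2.COLOR_RGB2HSV)
m=cv2.inRange(h,*HS["blue"]);m[:,:235]=0;m[:195]=0;m[255:]=0;m[:,290:]=0
print("top",pot(s,m,.052,.0285))
o=ctrl.get_obs();print(o["clock"],o["tool_pos"],o["orientation"])
```

```text
scene (array([0.44501723, 0.22877107]), np.float64(0.0006986374901765507), 9) (array([0.44534005, 0.2293231 ]), np.float64(0.0007578690703659539), 24)Traceback (most recent call last):
  File "<stdin>", line 8, in <module>
  File "h.py", line 15, in pot
    c=cv2.convexHull(max(cs,key=cv2.contourArea)).reshape(-1,2)+0.0
                     ~~~^^^^^^^^^^^^^^^^^^^^^^^^
ValueError: max() iterable argument is empty
```

View pics/s8.png

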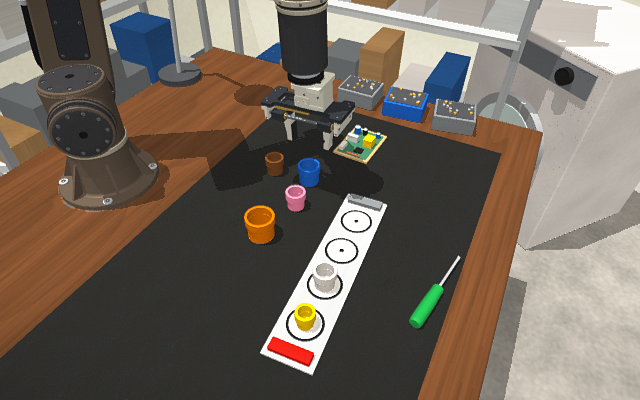

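Emit:
{"op": "move_arm", "data": {"increments": [[[-5, 6, 0], 0], [[-4, 6, -5], 0], [[0, 0, -10], 0], [[0, 0, -10], 0], [[0, 0, -10], 0], [[0, 0, -8], 0], [[0, 0, 0], 0], [[0, 0, 0], 0]]}}

```text
clock: 22.6
tool_pos: [0.4451, 0.2288, 0.0788]
orientation: [-177.3, 0.8, -89.4]
force: [-0.4, 0.2, 0.0]
opening: 0.0742
```

Run:
```python
from h import *
s=ctrl.snapshot("wrist");cv2.imwrite("pics/w9.png",s["color"][:,:,::-1])
```

```text
(no output)
```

View pics/w9.png

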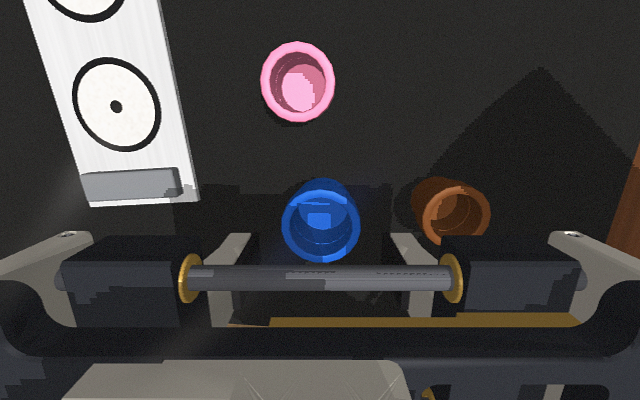

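Blue pot is at (321,227), midway between the fingers; the brown pot clears the right finger. Descend 44 mm.

Emit:
{"op": "move_arm", "data": {"increments": [[[0, 0, -6], 0], [[0, 0, -9], 0], [[0, 0, -9], 0], [[0, 0, -9], 0], [[0, 0, -6], 0], [[0, 0, -2], 0], [[0, 0, 0], 0], [[0, 0, 0], 0]]}}

```text
clock: 23.45
tool_pos: [0.4453, 0.2288, 0.0345]
orientation: [-177.3, 0.8, -89.4]
force: [1.1, -0.8, -0.1]
opening: 0.0745
```

Emit:
{"op": "move_arm", "data": {"increments": [[[0, 0, 0], 0], [[0, 0, 0], 0], [[0, 0, 0], 0], [[0, 0, 0], 0], [[0, 0, 0], 0], [[0, 0, 0], 0], [[0, 0, 0], 0], [[0, 0, 0], 0]], "jaw": -1}}

```text
clock: 24.25
tool_pos: [0.4457, 0.2293, 0.0355]
orientation: [-177.2, 0.9, -89.4]
force: [-0.6, -0.0, -1.1]
opening: 0.0567
```

Emit:
{"op": "move_arm", "data": {"increments": [[[0, 0, 8], 0], [[0, 0, 18], 0], [[0, 0, 25], 0], [[8, -8, 22], 0], [[20, -20, 5], 0], [[28, -28, 0], 0], [[28, -28, 0], 0], [[28, -28, 0], 0]]}}

```text
clock: 25.05
tool_pos: [0.5592, 0.1165, 0.1223]
orientation: [-177.0, 1.0, -88.9]
force: [0.4, 0.8, -1.2]
opening: 0.0571
```

Emit:
{"op": "move_arm", "data": {"increments": [[[22, -22, 0], 0], [[12, -12, 0], 0], [[5, -5, 0], 0], [[0, 0, 0], 0], [[0, 0, -5], 0], [[0, 0, -10], 0], [[0, 0, -5], 0], [[0, 0, 0], 0]]}}

```text
clock: 25.85
tool_pos: [0.6002, 0.074, 0.1027]
orientation: [-177.0, 1.0, -89.0]
force: [0.9, -0.5, -0.7]
opening: 0.057
```

Need +18.5, −20, −61.

Emit:
{"op": "move_arm", "data": {"increments": [[[6, -6, 0], 0], [[6, -7, 0], 0], [[5, -6, -6], 0], [[0, 0, -12], 0], [[0, 0, -12], 0], [[0, 0, -10], 0], [[0, 0, -5], 0], [[0, 0, 0], 0]]}}

```text
clock: 26.65
tool_pos: [0.6177, 0.0533, 0.0525]
orientation: [-177.1, 1.0, -89.0]
force: [0.6, 0.6, -1.1]
opening: 0.057
```

Run:
```python
from h import *
s=ctrl.snapshot("scene");crop(s,(341,251),50,"pics/s10.png")
o=ctrl.get_obs();print(o["tool_pos"],o["orientation"])
```

```text
[0.61786575 0.05338789 0.05289859] [-177.08470533    1.01205781  -89.01751976]
```

View pics/s10.png

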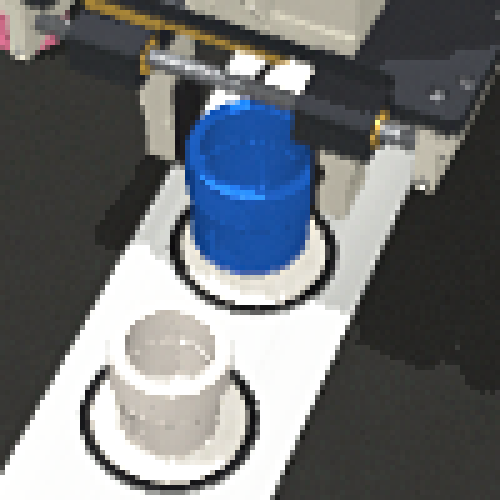

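Emit:
{"op": "move_arm", "data": {"increments": [[[0, 0, -3], 0], [[1, 0, -4], 0], [[0, 0, -2], 0], [[0, 0, -1], 0], [[0, 0, 0], 0], [[0, 0, 0], 0], [[0, 0, 0], 0], [[0, 0, 0], 0]]}}

```text
clock: 27.5
tool_pos: [0.6201, 0.0542, 0.0439]
orientation: [-176.9, 1.1, -89.0]
force: [-0.5, 0.8, -1.4]
opening: 0.0568
```

Emit:
{"op": "move_arm", "data": {"increments": [[[-1, 0, -1], 0], [[0, 0, -1], 0], [[0, 0, -1], 0], [[0, 0, 0], 0], [[0, 0, 0], 0], [[0, 0, 0], 0], [[0, 0, 0], 0], [[0, 0, 0], 0]]}}

```text
clock: 28.3
tool_pos: [0.6192, 0.0543, 0.0414]
orientation: [-176.9, 1.1, -88.9]
force: [0.3, 0.2, 1.7]
opening: 0.0569
```

Emit:
{"op": "move_arm", "data": {"increments": [[[0, 0, 0], 0], [[0, 0, 0], 0], [[0, 0, 0], 0], [[0, 0, 0], 0], [[0, 0, 0], 0], [[0, 0, 0], 0], [[0, 0, 0], 0], [[0, 0, 0], 0]], "jaw": 1}}

```text
clock: 29.1
tool_pos: [0.6195, 0.0543, 0.0413]
orientation: [-176.8, 1.1, -88.9]
force: [0.4, -0.2, 0.1]
opening: 0.0873
```

Emit:
{"op": "move_arm", "data": {"increments": [[[0, 0, 10], 0], [[0, 0, 22], 0], [[0, 0, 25], 0], [[-8, -2, 20], 0], [[-20, -4, 5], 0], [[-30, -6, 0], 0], [[-30, -6, 0], 0], [[-30, -6, 0], 0]]}}

```text
clock: 29.9
tool_pos: [0.5019, 0.0302, 0.131]
orientation: [-176.6, 1.1, -88.9]
force: [-0.6, 0.4, 0.9]
opening: 0.088
```

Emit:
{"op": "move_arm", "data": {"increments": [[[-20, -4, 0], 0], [[-10, -2, 0], 0], [[-5, -1, 0], 0], [[0, 0, 0], 0], [[0, 0, 0], 0], [[0, 0, -5], 0], [[0, 0, -5], 0], [[0, 0, 0], 0]]}}

```text
clock: 30.7
tool_pos: [0.4662, 0.0233, 0.1233]
orientation: [-176.3, 1.2, -88.9]
force: [0.7, 0.3, 0.0]
opening: 0.0875
```

Need −27, −6, then down; stop above the rim (58 mm) and look.

Emit:
{"op": "move_arm", "data": {"increments": [[[-10, -2, 0], 0], [[-10, -2, 0], 0], [[-6, -2, 0], 0], [[0, 0, -10], 0], [[0, 0, -15], 0], [[0, 0, -10], 0], [[0, 0, 0], 0], [[0, 0, 0], 0]]}}

```text
clock: 31.5
tool_pos: [0.4371, 0.0165, 0.0856]
orientation: [-176.3, 1.2, -88.8]
force: [0.6, -0.4, -0.4]
opening: 0.0876
```

Run:
```python
from h import *
s=ctrl.snapshot("wrist");cv2.imwrite("pics/w11.png",s["color"][:,:,::-1])
s=ctrl.snapshot("scene");h=cv2.cvtColor(s["color"],cv2.COLOR_RGB2HSV)
m=cv2.inRange(h,*HS["orange"]);m[:,:235]=0;m[:190]=0;m[260:]=0;m[:,285:]=0
print(pot(s,m,.058,.033),base(s,m,0,.0295))
o=ctrl.get_obs();print(o["tool_pos"],o["orientation"])
```

```text
(array([0.43866516, 0.01605328]), np.float64(0.001040582627632403), 13) (array([0.43886618, 0.01805997]), np.float64(0.0006113869077532582), 31)
[0.43724071 0.01655127 0.08589878] [-176.3037136     1.20807216  -88.85133069]
```

View pics/w11.png

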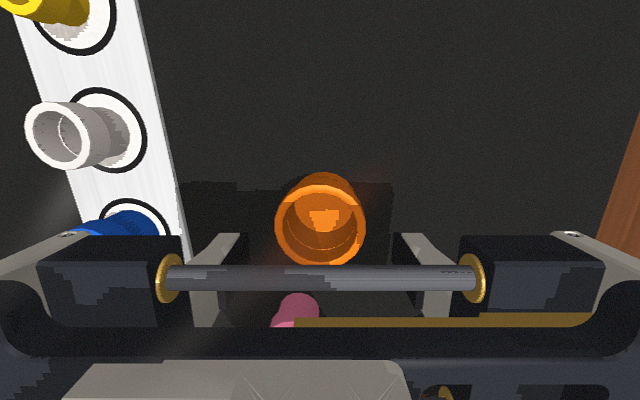

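Emit:
{"op": "move_arm", "data": {"increments": [[[1, 1, -6], 0], [[1, 0, -9], 0], [[0, 0, -9], 0], [[0, 0, -9], 0], [[0, 0, -6], 0], [[0, 0, -2], 0], [[0, 0, 0], 0], [[0, 0, 0], 0]]}}

```text
clock: 32.4
tool_pos: [0.4397, 0.0177, 0.0414]
orientation: [-176.3, 1.2, -88.8]
force: [-0.1, -0.2, -0.7]
opening: 0.0876
```

Emit:
{"op": "move_arm", "data": {"increments": [[[0, 0, 0], 0], [[0, 0, 0], 0], [[0, 0, 0], 0], [[0, 0, 0], 0], [[0, 0, 0], 0], [[0, 0, 0], 0], [[0, 0, 0], 0], [[0, 0, 0], 0]], "jaw": -1}}

```text
clock: 33.2
tool_pos: [0.4401, 0.018, 0.0423]
orientation: [-176.2, 1.3, -88.9]
force: [-0.8, -1.0, -1.4]
opening: 0.0654
```

Emit:
{"op": "move_arm", "data": {"increments": [[[0, 0, 8], 0], [[0, 0, 20], 0], [[0, 0, 25], 0], [[6, 5, 25], 0], [[16, 12, 10], 0], [[28, 21, 0], 0], [[28, 21, 0], 0], [[28, 21, 0], 0]]}}

```text
clock: 34.0
tool_pos: [0.545, 0.0976, 0.1393]
orientation: [-176.1, 1.3, -89.0]
force: [0.2, -0.1, -1.0]
opening: 0.0653
```

Emit:
{"op": "move_arm", "data": {"increments": [[[22, 17, 0], 0], [[12, 9, 0], 0], [[5, 4, 0], 0], [[0, 0, 0], 0], [[0, 0, -5], 0], [[0, 0, -10], 0], [[0, 0, -5], 0], [[0, 0, 0], 0]]}}

```text
clock: 34.8
tool_pos: [0.5856, 0.1291, 0.1193]
orientation: [-176.2, 1.3, -89.0]
force: [-0.1, 0.1, -0.7]
opening: 0.0651
```

Need +25.4, +19.6, −71.

Emit:
{"op": "move_arm", "data": {"increments": [[[8, 6, 0], 0], [[10, 7, 0], 0], [[6, 5, -6], 0], [[0, 0, -12], 0], [[0, 0, -14], 0], [[0, 0, -12], 0], [[0, 0, -6], 0], [[0, 0, 0], 0]]}}

```text
clock: 35.6
tool_pos: [0.6117, 0.1489, 0.0642]
orientation: [-176.2, 1.3, -89.0]
force: [-0.1, 0.2, -1.1]
opening: 0.0648
```

Run:
```python
from h import *
s=ctrl.snapshot("scene");crop(s,(356,221),50,"pics/s12.png")
o=ctrl.get_obs();print(o["tool_pos"],o["orientation"])
```

```text
[0.61187593 0.14892848 0.06467168] [-176.19271165    1.3193564   -88.94992361]
```

View pics/s12.png

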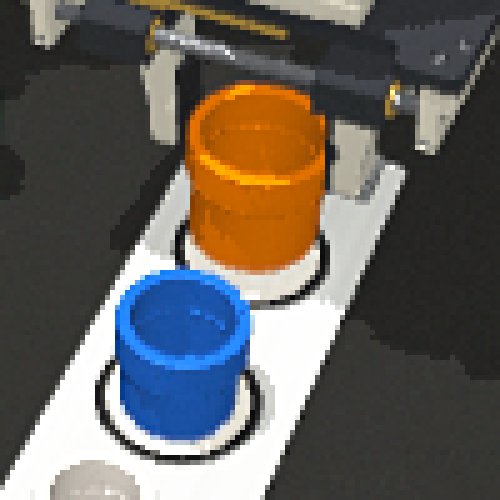

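The orange pot hangs upright over its ring; lower 16 mm.

Emit:
{"op": "move_arm", "data": {"increments": [[[0, 0, -4], 0], [[-1, 0, -4], 0], [[0, 0, -3], 0], [[0, 0, -2], 0], [[0, 0, -1], 0], [[0, 0, 0], 0], [[0, 0, 0], 0], [[0, 0, 0], 0]]}}

```text
clock: 36.45
tool_pos: [0.612, 0.1495, 0.0517]
orientation: [-176.0, 1.4, -88.9]
force: [-1.1, -0.6, -0.1]
opening: 0.0651
```

Emit:
{"op": "move_arm", "data": {"increments": [[[-1, 0, -1], 0], [[0, -1, -1], 0], [[0, 0, -1], 0], [[0, 0, -1], 0], [[0, 0, 0], 0], [[0, 0, 0], 0], [[0, 0, 0], 0], [[0, 0, 0], 0]]}}

```text
clock: 37.25
tool_pos: [0.6112, 0.1485, 0.0483]
orientation: [-175.9, 1.4, -88.9]
force: [0.5, -0.1, 0.3]
opening: 0.0648
```

Emit:
{"op": "move_arm", "data": {"increments": [[[0, 0, 0], 0], [[0, 0, 0], 0], [[0, 0, 0], 0], [[0, 0, 0], 0], [[0, 0, 0], 0], [[0, 0, 0], 0], [[0, 0, 0], 0], [[0, 0, 0], 0]], "jaw": 1}}

```text
clock: 38.05
tool_pos: [0.6117, 0.1487, 0.0484]
orientation: [-175.9, 1.4, -88.9]
force: [-0.0, -0.4, 0.5]
opening: 0.0876
```

Emit:
{"op": "move_arm", "data": {"increments": [[[0, 0, 10], 0], [[0, 0, 20], 0], [[0, 0, 25], 0], [[0, 0, 25], 0], [[-10, 0, 20], 0], [[-25, 0, 10], 0], [[-30, 0, 0], 0], [[-30, 0, 0], 0]]}}

```text
clock: 38.85
tool_pos: [0.517, 0.1484, 0.167]
orientation: [-175.7, 1.5, -89.0]
force: [-0.3, 0.5, 1.0]
opening: 0.0878
```

Emit:
{"op": "move_arm", "data": {"increments": [[[-20, 0, 0], 0], [[-10, 0, 0], 0], [[0, 0, 0], 0], [[0, 0, 0], 0], [[0, 0, 0], 0], [[0, 0, 0], 0], [[0, 0, 0], 0], [[0, 0, 0], 0]]}}

```text
clock: 39.65
tool_pos: [0.4866, 0.1488, 0.1705]
orientation: [-175.5, 1.6, -88.9]
force: [-0.4, -0.6, -0.3]
opening: 0.0873
```

Run:
```python
from h import *
s=ctrl.snapshot("scene");cv2.imwrite("pics/s13.png",s["color"][:,:,::-1])
h=cv2.cvtColor(s["color"],cv2.COLOR_RGB2HSV)
M=[("yellow",[.6329,-.1354],.016,.04,.0195),("white",[.6255,-.0406],.0205,.046,.024),("blue",[.6177,.0544],.025,.052,.0285),("orange",[.6104,.1494],.0295,.058,.033)]
for k,mk,rb,ht,rt in M:
    if k=="white":continue
    u,v=map(int,proj(s,mk+[.03]));m=cv2.inRange(h,*HS[k]);w=np.zeros_like(m);w[v-40:v+40,u-35:u+35]=255;m&=w
    for r in(base(s,m,.006,rb),pot(s,m,.006+ht,rt)):print(k,np.round(1000*(r[0]-mk),1),r[1])
crop(s,(320,270),75,"pics/s13c.png",4)
s=ctrl.snapshot("top");cv2.imwrite("pics/t13.png",s["color"][:,:,::-1])
print(ctrl.get_obs()["clock"],ctrl.get_obs()["tool_pos"])
```

```text
yellow [0.1 0.5] 0.0005464900901538901
yellow [ 1.5 -2.9] 0.00044608224387519016
blue [0.1 1.5] 0.0006106570447481451
blue [ 1.6 -2.9] 0.0007167179730375069
orange [2.9 5.5] 0.0019610746815479354
orange [ 0.2 -2.5] 0.0005700069816259392
39.75 [0.48643153 0.14878098 0.17055573]
```

View pics/s13c.png

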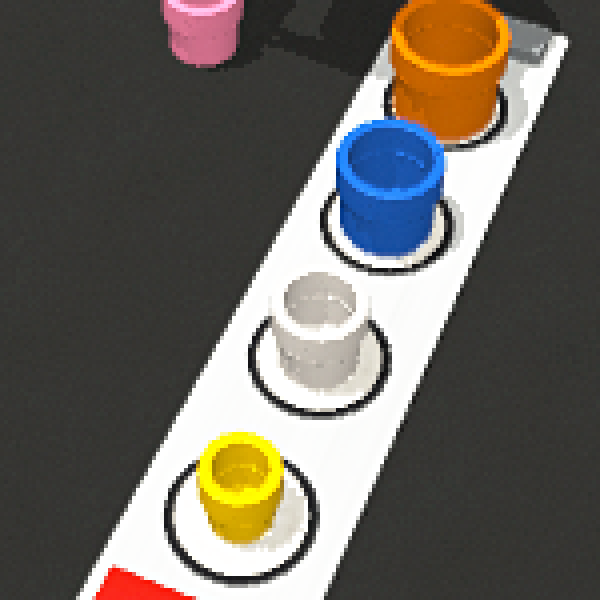

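View pics/t13.png

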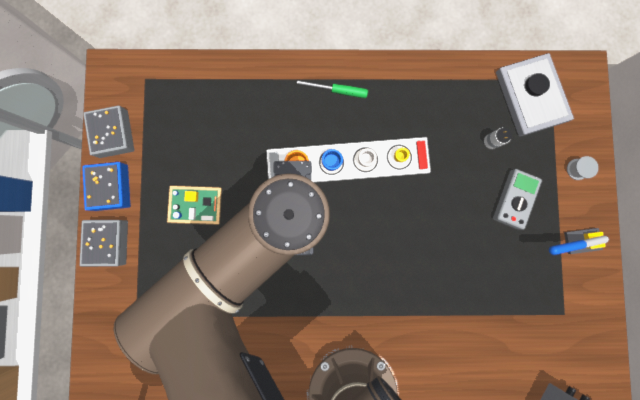

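```bash
python3 -c "
from plant import ctrl
print(ctrl.close_job())"
```

```text
the job is handed in; nothing more can be done
None
```

All four pots are on the rail, one per mark. From the red block they run yellow, white, blue, orange. I handed the job in at about 40 s of the 102 s allowed, with the arm clear above everything; no verdict is reported.

- **Unnesting:** I gripped the white pot by its band only, above the blue rim. Pictures at about 9 mm and 64 mm of lift showed the blue pot still on the bench.
- **Positions:** In the last pictures all pots stood upright inside their rings.
    - **Yellow and blue:** within about 3.5 mm of their marks.
    - **Orange:** 2.5 mm off by its rim. A fit to its base gave about 6 mm, which I discounted because the blue pot partly hides that edge.
    - **White:** I did not measure it by camera. I relied on the release position, within 1 mm of the mark, and on it sitting inside its ring in both views.
- **Other checks:** The board was where it started in the top view. The tool drifted to about 4.5° of tilt over the job, but the pots settled flat once released.

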